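# Roll the turned pin out of its rest onto the green strip

### The job

Roll the wooden rolling pin up out of its rest slot by pressing on its top and on across the felt in the same way, without ever lifting it off the board or letting it just skid, until it lies still centred on the green strip, its whole length squarely along the strip. Go gently: read the force and never press on the pin with more than about 2 kg (20 N), because the waxed wood dents. Leave the two tealights, the mug and the wooden acorn where they stand, and let go of the pin at the end.

Things in the scene. Friction and masses are not known exactly. Their poses are not given: they have to be found in the camera images.
- board: Fixed wooden display board, 310 x 280 mm, topped with grey felt 20 mm above the table. Origin: at table height below the middle of the rest slot; x: the way to roll the pin (away from the rail), y: along the slot, z up. Spans x -40 to 270, y -140 to 140 mm.
- slot (a point): Middle of the rest slot, at felt height: a straight gap in the felt, 28 mm wide (14 mm either side, along board x), 6 mm deep, as long as the board is wide. The pin starts sunk 4.3 mm into it. Rolling it out raises it 4.3 mm within some 14 mm of travel, so fingers kept at one height jam on it: give way upwards by the force. Let go half-way, it drops back.
- rail_top (a point): Middle of the top of the dark wooden rail behind the slot, 12 mm thick, 75 mm above the table (9 mm above the pin at rest). Its face is 28 mm behind the slot's middle and only 3 mm behind the pin, so no finger fits behind the pin at the start.
- felt (a point): Middle of the level felt that runs from 14 to 257 mm ahead of the slot's middle (board x). It is firm (gives less than 1 mm under 10 N) and resists rolling a little: a slowly rolled pin stops within a few mm and stays where it is left.
- pin: Handle-less pale wooden rolling pin with two dark bands, 50 mm in diameter, 200 mm long, 0.2 to 0.4 kg. Origin: its centre; y: its long axis; x and z turn as it rolls. Centre 40.7 mm above the table in the slot, 45 mm on the felt (top 70 mm). Strokes on its top roll it; the fingers go twice as far as it does; too light, they slip (7 N is enough). Pushed from behind it jams on the finger.
- pin_line (a point): Middle of the dark line inlaid along the pin's surface, on its own +z side, 25 mm from the axis; it faces up at the start and shows how far the pin has turned (157 mm of travel per turn).
- green_strip: Green strip lying flat on the felt across the board, 14 mm wide (x) and 270 mm long (y), no noticeable thickness: the mark. Origin: its middle, at felt height; axes parallel to the board's. It is either the nearer one (about 60 to 75 mm from the slot) or the farther one (about 100 to 115 mm).
- orange_strip: Orange strip of the same size, at the other of the two places: not the mark. The pin may roll over it.
- tealight_a: Glass tealight jar, 52 mm in diameter, 50 mm high, loose, standing on the far end of the felt. Origin: centre of its underside.
- tealight_b: The other tealight jar, same size, beside it.
- mug: White mug, 80 mm in diameter, 95 mm high, loose on the table at the board's +y side. Origin: centre of its underside.
- acorn: Turned wooden acorn, 68 mm in diameter, 74 mm high, loose on the table at the board's -y side. Origin: centre of its underside.
Not all that is in view belongs to the job. There is more than one size of the pin; the one meant has the size given above.

How it is judged:
On the way, in this order (a step that is already met when the one before it is completed fails the run):
1. the pin has been rolled up out of the rest slot onto the felt (x of pin in the frame of board above 0.015 m and z of pin in the frame of board above 0.0435 m and angle between pin's own z axis and vertical above 0.3 rad), for 0.1 s.
2. the pin has rolled (not skidded) a good quarter turn: its inlaid line faces downwards (angle between pin's own z axis and vertical above 1.7 rad and x of pin in the frame of board above 0.03 m), for 0.05 s.
At the end, for the whole second after the job is handed in: The pin lies still and released on the felt with its axis within 8 mm of the green strip's centre line, parallel to it within 0.09 rad (5 degrees), and its middle within 35 mm of the strip's middle along the strip (x of pin in the frame of green_strip between -0.008 and 0.008 m and y of pin in the frame of green_strip between -0.035 and 0.035 m and angle between the y axis of pin and the y axis of green_strip, either way round below 0.09 rad and z of pin in the frame of board between 0.042 and 0.048 m and linear speed of pin below 0.01 m/s and angular speed of pin below 0.3 rad/s); the robot touches nothing.
It fails at once if the robot presses on the pin with more than 20 N (contact force between any of the fingers, the arm and pin above 20 N).
It fails at once if the pin is lifted more than 12 mm off the felt (z of pin in the frame of board above 0.057 m).
It fails at once if a tealight, the mug or the acorn is moved more than 20 mm or tipped ((distance of tealight_a from where it was at the start of the episode above 0.02 m or angle between tealight_a's own z axis and vertical above 0.35 rad) or (distance of tealight_b from where it was at the start of the episode above 0.02 m or angle between tealight_b's own z axis and vertical above 0.35 rad) or (distance of mug from where it was at the start of the episode above 0.02 m or angle between mug's own z axis and vertical above 0.35 rad) or (distance of acorn from where it was at the start of the episode above 0.02 m or angle between acorn's own z axis and vertical above 0.35 rad)).
It also fails if it takes over 72 s, if anything falls off the work surface, if the arm or the gripper's body presses on something with over 40 N, if the wrist force passes 120 N, or if a joint passes its speed limit or range.

### The arm

A 6-joint arm with a two-finger parallel gripper is mounted at the origin on the work surface. World frame = base frame: x ahead of the robot, y to its left, z up, the work surface at z = 0. Lengths are in m, angles in rad, forces in N, time in s.
With the tool pointing down it reaches from about 0.375 to 0.975 m from the base axis. Payload 3.8 kg.
Tool frame: the origin (TCP) lies midway between the tips of the shut fingers; the grasp point (between the pads) lies 19 mm behind it; z points along the fingers, y is the line along which they close (so a half turn about z gives the same grasp; the last joint's range is limited). The gripper opens to 85 mm and grips with 20 to 120 N. Pads are 22 mm wide; open, the fingers measure 114 mm over their backs; the gripper's body (76 mm by 85 mm) begins 54 mm behind the grasp point. The pads swing forward as they close: fully open they stand 13 mm farther back than shut.
Start: joints at [1.115, 0.264, 1.604, -0, 1.274, -0.037], TCP at [0.274, 0.617, 0.231] pointing down, gripper open.
Joint ranges: [-2.63, 2.63], [-0.94, 2.18], [0.31, 2.57], [-1.31, 4.45], [0, 2.66], [-2.55, 2.55]. Speed limits (rad/s): [2.57, 2.57, 3.14, 3.14, 3.14, 3.14].

### API

Orientations are given as a rotation vector (axis times angle).
In Python, from workcell import status, read_camera, workorder, masks_of gives the robot as it stands.
- The arm moves only by the tool drive_tool, never from a script. Its argument "rows" is a list of rows, each a list of 7 numbers: the turn, a rotation vector about the tool's x, y, z in degrees, then the shift along the tool's x, y, z in m, then the opening, from 0 (shut) to 1 (fully open). In form: [[ax, ay, az, tx, ty, tz, claw], ...]. A call has 1 to 8 rows; each row shifts and turns the commanded pose from where the row before left it, along the tool's axes as they then stand; what a row does not reach is not made up. A row lasts 1/12 s, in which the tool goes at most 41.7 mm and 7.16 degrees, less where a joint would pass 70% of its speed; a pose out of reach is approached as far as the arm can. A call is refused whole if a number of a shift passes 0.0417 or a number of a turn 7.16, either way. A call with a gripper value outside its range is refused whole. The fingers move at their own pace and stop on an object; "force" is the grip in N (left out, the last holds). Time passes only in rows, so rows that do not move let the fingers close. It gives the time, the measured TCP pose, the force, the opening and the grip force at its end, in the units of the state.
- status.read_state(): the state, without advancing time (a new reading comes with each control period).
- read_camera(name): name is "scene" or "top" or "wrist"; returns a dict with "color" (400x640x3 uint8, red, green, blue), "intrinsics" (3x3 intrinsics, pixels), "world_from_camera" (4x4, takes a point from camera to world coordinates); the wrist camera has in their place "mount" (4x4, takes a point from camera to tool coordinates, whose origin is the TCP and whose axes are the flange's). Camera axes: x right, y up, looking along -z (the intrinsics and any distortion apply to the point x, -y, -z); pixel columns grow to the right and rows downward; lengths in m; the calibration is good to about 2 mm. A picture is of the moment at which its call begins: read the wrist's pose just before it. There is no depth.
- workorder.finish_job(): hands the job in; it is judged then, once.
Trained networks look in a picture, given as the dict that the camera call returned (one of the last four; its "shot" number tells which), for a name from the list of things; names that differ only in an ending like _2 or _b are one class to them, and where a whole thing is asked for, a point or a joint stands for the part that bears it (a point fixed in the world has none). Each returns a list of dicts, best first, with "score" (0 to 1); they miss things now and then, are a little off and sometimes report something else, mostly with a low value. They report only what shows in the picture. A call takes as long as a camera call. They do not tell look-alikes from the thing itself.
- masks_of(picture, name): "mask" (400x640 bool, what is visible of it) and "bbox" ([left, top, right, bottom] in pixels, round what is visible of it).
The state is a dict: "time": time; "q": joint angles; "joint_vel": joint speeds; "joint_torque": joint torques, N m; "tool_pos": TCP position; "tcp_rot": TCP orientation; "wrist_force": force on the tool from outside, world axes, zero at the start; "torque": the same for the moment, N m; "width": opening from 0.0 (shut) to 1.0 (fully open); "grip_force": force on a finger pad.
Only numpy, scipy, OpenCV 4.12 (cv2) and the standard library are available. Lean on these libraries where they do the work, as an engineer would, in place of code of your own. Each camera call takes 0.05 s, during which the arm holds its last target. There are 200 camera calls.

## Working session

There is one attempt and no reset: what is moved stays moved. The work goes in short steps, Python scripts to look and compute and a tool call to move; the robot and the scene stay as the last step left them, time stands still between calls to the robot, and variables do not carry over. Pictures are saved under pics/ and viewed, at most 12 in all, crops included, and the job is handed in when it is done.

Besides the shell and the picture viewer there is one more tool, called after "Call:" as name(argument=value, ...) on one line, values as JSON. drive_tool: Moves the arm, as the interface text tells. Its arguments: {"type":"object","properties":{"rows":{"type":"array"},"force":{"type":"number"}},"required":["rows"]}

```bash
mkdir -p pics; cat > h.py <<'E'
import numpy as np, cv2
from scipy.spatial.transform import Rotation as R
from workcell import status, read_camera, workorder, masks_of
def ray(p,u,v):
    K=np.array(p["intrinsics"]);T=np.array(p["world_from_camera"])
    d=np.linalg.inv(K)@[u,v,1]; d=np.array([d[0],-d[1],-d[2]])
    return T[:3,3],T[:3,:3]@d
def atz(p,u,v,z):
    o,d=ray(p,u,v); return o+d*(z-o[2])/d[2]
def proj(p,X):
    K=np.array(p["intrinsics"]);T=np.linalg.inv(np.array(p["world_from_camera"]))
    c=T[:3,:3]@X+T[:3,3]; c=K@[c[0],-c[1],-c[2]]; return c[:2]/c[2]
def save(p,n,box=None,s=1):
    im=np.ascontiguousarray(p["color"][:,:,::-1])
    if box: im=im[box[1]:box[3],box[0]:box[2]]
    cv2.imwrite("pics/"+n,cv2.resize(im,None,fx=s,fy=s,interpolation=cv2.INTER_CUBIC))
E
python3 - <<'E'
from h import *
s=status.read_state(); print({k:np.round(v,3) for k,v in s.items()})
for c in("top","scene"):
    p=read_camera(c); save(p,c+"1.png")
    print(c,{k:np.round(v,3).tolist() for k,v in p.items() if k in("intrinsics","world_from_camera")}, p.keys())
    for n in("pin","green_strip","orange_strip","board","rail_top","tealight_a","mug","acorn","pin_line"):
        for m in masks_of(p,n):
            ys,xs=np.nonzero(m["mask"]); 
            if len(xs)>4: print(n,round(m["score"],2),np.round(m["bbox"]).tolist(),np.round(cv2.minAreaRect(np.c_[xs,ys].astype(np.float32))[0],1), np.round(cv2.boxPoints(cv2.minAreaRect(np.c_[xs,ys].astype(np.float32)))).tolist())
E
```

```text
{'time': np.float64(0.0), 'q': array([ 1.115,  0.265,  1.605,  0.   ,  1.274, -0.037]), 'joint_vel': array([-0.001, -0.   , -0.002, -0.   ,  0.   , -0.001]), 'joint_torque': array([-1.0000e-03, -5.1511e+01, -3.6732e+01, -0.0000e+00,  1.3000e-02,
        0.0000e+00]), 'tool_pos': array([0.274, 0.616, 0.23 ]), 'tcp_rot': array([-6.530e-01, -3.072e+00,  3.000e-03]), 'wrist_force': array([-0.441, -0.357,  0.08 ]), 'torque': array([ 0.008,  0.021, -0.008]), 'grip_force': np.float64(0.0), 'width': np.float64(1.0)}
top {'intrinsics': [[477.046, 0.0, 320.779], [0.0, 477.046, 203.064], [0.0, 0.0, 1.0]], 'world_from_camera': [[-0.026, 0.991, -0.133, 0.415], [-1.0, -0.028, -0.011, 0.032], [-0.015, 0.133, 0.991, 1.093], [0.0, 0.0, 0.0, 1.0]]} dict_keys(['color', 'intrinsics', 'world_from_camera', 'shot'])
pin 0.96 [226.0, 296.0, 293.0, 328.0] [261.1 312.9] [[225.0, 314.0], [229.0, 295.0], [298.0, 312.0], [293.0, 331.0]]
pin 0.94 [255.0, 199.0, 348.0, 243.0] [302.8 222.2] [[255.0, 220.0], [262.0, 198.0], [350.0, 224.0], [344.0, 246.0]]
pin 0.91 [435.0, 251.0, 466.0, 327.0] [448.7 287.4] [[434.0, 
[... 3534 characters left out ...]
 455.0, 291.0] [416.4 257.5] [[378.0, 237.0], [434.0, 218.0], [455.0, 278.0], [398.0, 297.0]]
acorn 0.82 [255.0, 164.0, 281.0, 192.0] [267.5 176.5] [[255.0, 162.0], [280.0, 162.0], [280.0, 191.0], [255.0, 191.0]]
pin_line 0.95 [401.0, 173.0, 455.0, 214.0] [428.5 193.3] [[398.0, 184.0], [407.0, 169.0], [459.0, 202.0], [450.0, 217.0]]
pin_line 0.83 [313.0, 174.0, 380.0, 240.0] [346.5 206.5] [[310.0, 187.0], [327.0, 170.0], [383.0, 226.0], [366.0, 243.0]]
pin_line 0.76 [273.0, 126.0, 316.0, 167.0] [292.8 145.4] [[268.0, 152.0], [310.0, 127.0], [317.0, 139.0], [276.0, 164.0]]
pin_line 0.68 [209.0, 159.0, 394.0, 297.0] [305.4 228.3] [[207.0, 217.0], [357.0, 144.0], [404.0, 239.0], [254.0, 313.0]]
```

View pics/top1.png

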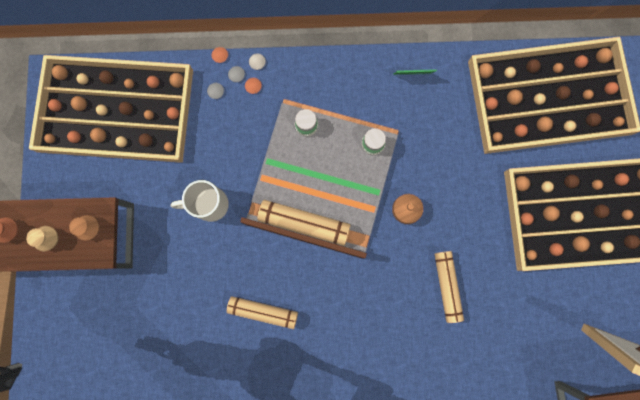

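View pics/scene1.png

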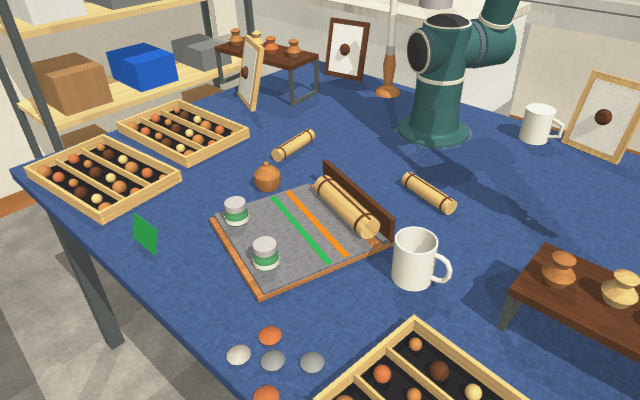

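The top view shows three pins: on the board at (303,222), and loose ones at (261,313) and (449,287). The one on the board lies in the slot against the rail and is the longest, about 91 px against 71 px. The green strip at (322,177) is the farther one and the orange one at (317,193) the nearer. I'll confirm with a crop and measure.

```bash
cat > m.py <<'E'
from h import *
def best(p,n,near=None):
    L=masks_of(p,n)
    if near is not None: L=[m for m in L if np.hypot(np.nonzero(m["mask"])[1].mean()-near[0],np.nonzero(m["mask"])[0].mean()-near[1])<12]
    return L[0]["mask"] if L else None
def ends(m):
    ys,xs=np.nonzero(m); P=np.c_[xs,ys].astype(np.float32)
    b=cv2.boxPoints(cv2.minAreaRect(P)); 
    if np.linalg.norm(b[0]-b[1])>np.linalg.norm(b[1]-b[2]): b=np.roll(b,1,0)
    return (b[0]+b[1])/2,(b[2]+b[3])/2
E
python3 - <<'E'
from m import *
near={"top":{"pin":(303,222),"green_strip":(322,177),"orange_strip":(317,193)},"scene":{"pin":(346,206),"green_strip":(300,230),"orange_strip":(317,223)}}
for c in("top","scene"):
    p=read_camera(c)
    if c=="top": save(p,"crop.png",(190,90,480,340),2.7)
    for n,z in(("pin",.0407),("pin",.066),("green_strip",.02),("orange_strip",.02)):
        m=best(p,n,near[c][n])
        if m is None: print(c,n,"none");continue
        a,b=[atz(p,*e,z) for e in ends(m)]
        if a[1]<b[1]: a,b=b,a
        d=a-b; print(c,n,z,"mid",np.round((a+b)/2,4),"len",np.round(np.linalg.norm(d),3),"yaw",np.round(np.degrees(np.arctan2(-d[0],d[1])),2))
    for n in("tealight_a",):
        for m in masks_of(p,n)[:2]:
            ys,xs=np.nonzero(m["mask"]); print(n,np.round(atz(p,xs.mean(),ys.mean(),.045),3))
E
```

```text
top pin 0.0407 mid [0.5146 0.0863 0.0407] len 0.205 yaw -17.34
top pin 0.066 mid [0.5122 0.085  0.066 ] len 0.2 yaw -17.34
top green_strip 0.02 mid [0.6212 0.0391 0.02  ] len 0.265 yaw -18.19
top orange_strip 0.02 mid [0.5817 0.0524 0.02  ] len 0.268 yaw -17.52
tealight_a [0.74  0.074 0.045]
tealight_a [ 0.692 -0.077  0.045]
scene pin 0.0407 mid [0.5113 0.0801 0.0407] len 0.247 yaw -18.98
scene pin 0.066 mid [0.5379 0.1023 0.066 ] len 0.237 yaw -18.98
scene green_strip 0.02 mid [0.6212 0.0395 0.02  ] len 0.271 yaw -17.88
scene orange_strip 0.02 mid [0.5826 0.0515 0.02  ] len 0.27 yaw -17.45
tealight_a [0.743 0.074 0.045]
tealight_a [ 0.695 -0.077  0.045]
```

View pics/crop.png

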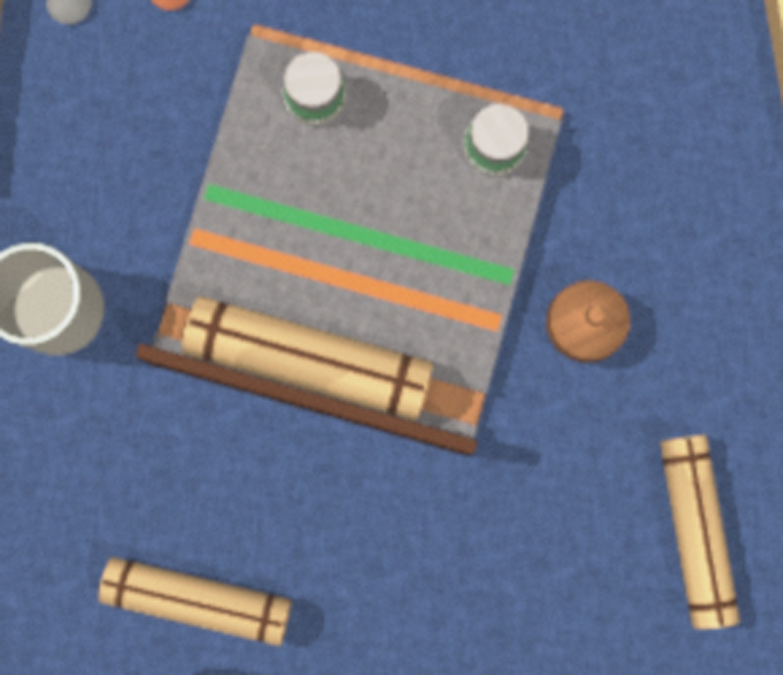

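Crop: the pin meant lies at crop (308,357), dark line up, next to the rail; the two at the bottom are smaller decoys. The green strip is the far one. Its centre is about 115 mm ahead of the pin's axis and 12 mm off along the strip. Yaw is about -17.6°, so the board's +x is the tool's −x. I'll hover next.

Call:
drive_tool(rows=[[0, 0, -6.4, 0, 0, 0, 1], [0, 0, 0, -0.0238, -0.0271, 0, 1], [0, 0, 0, -0.0238, -0.0271, 0, 1], [0, 0, 0, -0.0238, -0.0271, 0, 1], [0, 0, 0, -0.0238, -0.0271, 0, 1], [0, 0, 0, -0.0238, -0.0271, 0, 1], [0, 0, 0, -0.0238, -0.0271, 0, 1], [0, 0, 0, -0.0238, -0.0271, 0, 1]])

```text
time: 2.27
tool_pos: [0.3763, 0.3839, 0.2315]
tcp_rot: [0.48, 3.104, 0.001]
wrist_force: [1.0, 0.7, -0.0]
width: 1.001
grip_force: 0.0
```

Call:
drive_tool(rows=[[0, 0, 0, -0.0238, -0.0271, 0, 1], [0, 0, 0, -0.0238, -0.0271, 0, 1], [0, 0, 0, -0.0238, -0.0271, 0, 1], [0, 0, 0, -0.0238, -0.0271, 0, 1], [0, 0, 0, -0.0238, -0.0271, 0, 1], [0, 0, 0, -0.0238, -0.0271, 0, 1], [0, 0, 0, -0.0238, -0.0271, 0, 1], [0, 0, 0, -0.0238, -0.0271, 0, 1]])

```text
time: 2.93
tool_pos: [0.4924, 0.1196, 0.2317]
tcp_rot: [0.48, 3.104, 0.001]
wrist_force: [-0.1, -0.4, -0.4]
width: 1.003
grip_force: 0.0
```

Call:
drive_tool(rows=[[0, 0, 0, -0.0138, -0.0171, 0, 1], [0, 0, 0, 0, 0, 0.03, 1], [0, 0, 0, 0, 0, 0.03, 1], [0, 0, 0, 0, 0, 0.03, 1], [0, 0, 0, 0, 0, 0.0, 1], [0, 0, 0, 0, 0, 0.0, 1]])

```text
time: 3.43
tool_pos: [0.4982, 0.1004, 0.1398]
tcp_rot: [-0.48, -3.1, 0.002]
wrist_force: [0.4, 0.9, 0.8]
width: 0.999
grip_force: 0.0
```

```bash
python3 - <<'E'
from m import *
s=status.read_state(); print(s["time"],s["tool_pos"],s["tcp_rot"],s["wrist_force"])
Rt=R.from_rotvec(s["tcp_rot"]).as_matrix(); print(Rt)
p=read_camera("wrist"); save(p,"w1.png"); M=np.array(p["mount"]); print(np.round(M,3).tolist())
T=np.eye(4);T[:3,:3]=Rt;T[:3,3]=s["tool_pos"]; p["world_from_camera"]=T@M
B=np.array([.953,-.302]);Y=np.array([.302,.953])
for n,z in(("pin",.0407),("green_strip",.02),("orange_strip",.02)):
  for m in masks_of(p,n):
    a,b=[atz(p,*e,z) for e in ends(m["mask"])]
    if a[1]<b[1]: a,b=b,a
    d=a-b; c=(a+b)/2; print(n,round(m["score"],2),[round(x) for x in m["bbox"]],np.round(c,4),"len",round(np.linalg.norm(d),3),"yaw",np.degrees(np.arctan2(-d[0],d[1])),"rel tool x,y",(c-s["tool_pos"])[:2]@B,(c-s["tool_pos"])[:2]@Y)
E
```

```text
3.4333 [0.49819317 0.10044596 0.13983299] [-4.80141862e-01 -3.10031203e+00  2.10935314e-03] [0.35477008 0.89624805 0.76106173]
[[-9.53145716e-01  3.02478451e-01 -4.47558279e-03]
 [ 3.02484261e-01  9.53154146e-01 -6.67600555e-04]
 [ 4.06398551e-03 -1.99011396e-03 -9.99989762e-01]]
[[0.001, 0.965, 0.262, 0.067], [1.0, -0.001, -0.0, -0.0], [-0.0, 0.262, -0.965, -0.144], [0.0, 0.0, 0.0, 1.0]]
pin 0.87 [164, 204, 442, 260] [0.5191 0.0813 0.0407] len 0.221 yaw -17.53319142728577 rel tool x,y 0.025657726330916276 -0.011941068518908967
green_strip 0.85 [206, 326, 431, 342] [0.6274 0.0586 0.02  ] len 0.211 yaw -17.490497246346063 rel tool x,y 0.1357494728603634 -0.000818540875008808
green_strip 0.67 [23, 279, 118, 335] [ 0.5265 -0.1557  0.02  ] len 0.099 yaw -0.6411600897581756 rel tool x,y 0.10430241018467117 -0.2355698319270295
green_strip 0.22 [167, 203, 443, 260] [0.5257 0.0777 0.02  ] len 0.241 yaw -17.53338359151053 rel tool x,y 0.03303904847559114 -0.013384446753103922
orange_strip 0.81 [219, 287, 424, 307] [0.5896 0.0707 0.02  ] len 0.184 yaw -17.91764267419649 rel tool x,y 0.09606980495021245 -0.0007134185294513755
```

View pics/w1.png

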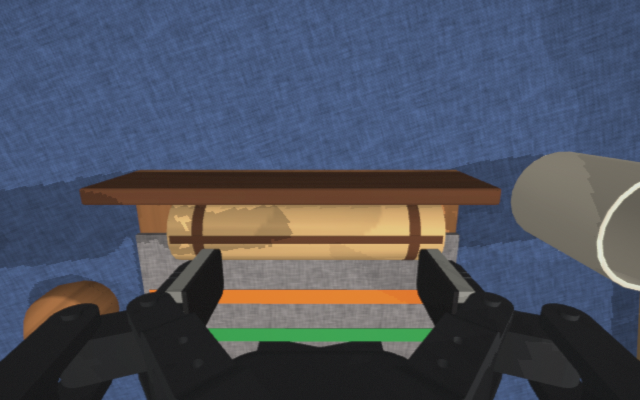

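The wrist view shows the right pin, its dark line at row 240, its bands at columns 198 and 414, with the rail behind and both strips ahead. I'll locate the line and strip from these rows, relative to the tool.

```bash
cat >> m.py <<'E'
B=np.array([.953,-.302]);Y=np.array([.302,.953])
def wristcam():
    s=status.read_state(); p=read_camera("wrist"); T=np.eye(4);T[:3,:3]=R.from_rotvec(s["tcp_rot"]).as_matrix();T[:3,3]=s["tool_pos"]
    p["world_from_camera"]=T@np.array(p["mount"]); return s,p
def rel(s,X): return np.round([(X-s["tool_pos"])[:2]@B*1000,(X-s["tool_pos"])[:2]@Y*1000],1)
E
python3 - <<'E'
from m import *
s,p=wristcam(); print(s["time"],s["wrist_force"])
for n,u,v,z in(("lineL",198,240,.0657),("lineR",414,240,.0657),("line",306,240,.0657),("green",320,334.5,.02),("orange",320,296.5,.02),("rail front edge",306,189,.075),("rail back",306,171,.075),("slot front edge",306,262,.02)):
    print(n,rel(s,atz(p,u,v,z)))
t=read_camera("top"); 
q=dict(t); print("top line", rel(s,atz(t,302.5,222,.0657)))
for m in masks_of(t,"pin")[:3]: 
    a,b=ends(m["mask"]); print(np.round((a+b)/2,1), rel(s,atz(t,*((a+b)/2),.0407)))
for m in masks_of(t,"green_strip")[:1]: 
    a,b=ends(m["mask"]); print("green",np.round((a+b)/2,1), rel(s,atz(t,*((a+b)/2),.02)))
E
```

```text
3.6333 [-0.16660524 -0.03597952  0.75849766]
lineL [ 24.3 -89.4]
lineR [24.3 69.2]
line [ 24.3 -10.2]
green [141.3   0.3]
orange [99.8  0.3]
rail front edge [-16.4  -9.4]
rail back [-28.7  -9.3]
slot front edge [ 64.6 -12.4]
top line [ 15.8 -12.4]
[334.3 231.5] [ 16.9 -83.9]
[263.  306.7] [-182.5   19.9]
[448.5 287.2] [ -31.2 -354.5]
green [322.  176.8] [130.9 -22.6]
```

Call:
drive_tool(rows=[[0, 0, 0, -0.0135, -0.0105, 0, 1], [0, 0, 0, 0, 0, 0.02, 1], [0, 0, 0, 0, 0, 0.02, 1], [0, 0, 0, 0, 0, 0.02, 1], [0, 0, 0, 0, 0, 0.0, 1], [0, 0, 0, 0, 0, 0.0, 1]])

```text
time: 4.33
tool_pos: [0.5086, 0.0866, 0.0806]
tcp_rot: [-0.48, -3.102, 0.001]
wrist_force: [-0.4, 0.0, 0.7]
width: 1.003
grip_force: 0.0
```

```bash
python3 - <<'E'
from m import *
s,p=wristcam(); print(s["time"],s["tool_pos"],s["wrist_force"])
im=np.ascontiguousarray(p["color"][:,:,::-1]); Rt=R.from_rotvec(s["tcp_rot"]).as_matrix()
for y in(-57,-42.5,42.5,57):
  for x in(-11,11):
    c=proj(p,s["tool_pos"]+Rt@(np.array([x,y,-13])/1000)); print(x,y,np.round(c))
    cv2.circle(im,tuple(int(round(k)) for k in c),2,(0,0,255),-1)
cv2.imwrite("pics/w2.png",im)
E
```

```text
4.3333 [0.50858035 0.08659304 0.08064015] [-0.35964478  0.00312462  0.68753701]
-11 -57 [194. 290.]
11 -57 [189. 245.]
-11 -42.5 [226. 290.]
11 -42.5 [223. 245.]
-11 42.5 [414. 290.]
11 42.5 [418. 245.]
-11 57 [446. 290.]
11 57 [452. 245.]
```

View pics/w2.png

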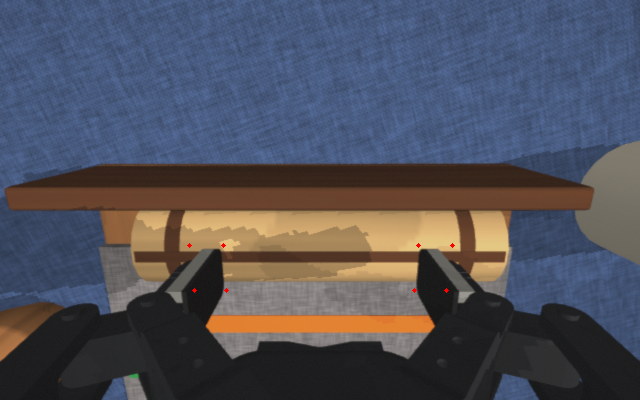

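```bash
python3 - <<'E'
from m import *
s,p=wristcam(); save(p,"w3.png",(390,160,530,300),4)
for n,u,v,z in(("line",320,257,.066),("bandL",173,257,.066),("bandR",466,257,.066),("front tangent",320,281,.0407),("rail front",320,210,.075),("orange",320,324,.02),("padback",418,249,s["tool_pos"][2]+.013),("padfront",418,287,s["tool_pos"][2]+.013)):
    print(n,rel(s,atz(p,u,v,z)))
E
```

```text
line [ 8.1 -0.1]
bandL [  8.2 -78.9]
bandR [ 8.1 78. ]
front tangent [36.6 -0.1]
rail front [-20.9  -0.2]
orange [83.3 -0.1]
padback [-9.3 42.5]
padfront [ 9.3 44. ]
```

View pics/w3.png

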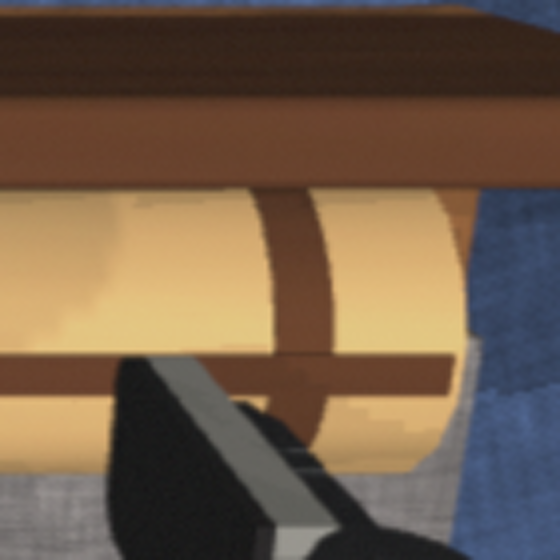

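Call:
drive_tool(rows=[[0, 0, 0, 0.0015, 0, 0.01, 1], [0, 0, 0, 0, 0, 0.01, 1], [0, 0, 0, 0, 0, 0.003, 1], [0, 0, 0, 0, 0, 0, 1], [0, 0, 0, 0, 0, 0, 1]])

```text
time: 4.85
tool_pos: [0.5077, 0.0871, 0.0578]
tcp_rot: [-0.48, -3.104, 0.0]
wrist_force: [-1.1, -0.1, -0.3]
width: 0.999
grip_force: 0.0
```

Call:
drive_tool(rows=[[0, 0, 0, 0, 0, 0.0005, 1], [0, 0, 0, 0, 0, 0.0005, 1], [0, 0, 0, 0, 0, 0.0005, 1], [0, 0, 0, 0, 0, 0, 1]])

```text
time: 5.18
tool_pos: [0.5083, 0.0872, 0.0569]
tcp_rot: [0.48, 3.104, 0.0]
wrist_force: [0.7, -0.2, 0.4]
width: 0.997
grip_force: 0.0
```

Call:
drive_tool(rows=[[0, 0, 0, 0, 0, 0.0005, 1], [0, 0, 0, 0, 0, 0.0005, 1], [0, 0, 0, 0, 0, 0.0005, 1], [0, 0, 0, 0, 0, 0, 1]])

```text
time: 5.52
tool_pos: [0.508, 0.0872, 0.0551]
tcp_rot: [-0.48, -3.104, 0.0]
wrist_force: [-0.1, -0.2, 0.2]
width: 1.001
grip_force: 0.0
```

Call:
drive_tool(rows=[[0, 0, 0, 0, 0, 0.0005, 1], [0, 0, 0, 0, 0, 0.0005, 1], [0, 0, 0, 0, 0, 0, 1]])

```text
time: 5.77
tool_pos: [0.5081, 0.0871, 0.0542]
tcp_rot: [-0.48, -3.104, 0.0]
wrist_force: [0.5, -0.1, -0.2]
width: 0.998
grip_force: 0.0
```

Call:
drive_tool(rows=[[0, 0, 0, 0, 0, 0.0005, 1], [0, 0, 0, 0, 0, 0.0005, 1], [0, 0, 0, 0, 0, 0, 1]])

```text
time: 6.02
tool_pos: [0.5081, 0.0871, 0.0532]
tcp_rot: [-0.481, -3.104, 0.0]
wrist_force: [-0.9, -0.8, 0.7]
width: 1.001
grip_force: 0.0
```

Call:
drive_tool(rows=[[0, 0, 0, 0, 0, 0.0005, 1], [0, 0, 0, 0, 0, 0, 1], [0, 0, 0, 0, 0, 0, 1]])

```text
time: 6.27
tool_pos: [0.5081, 0.0871, 0.0527]
tcp_rot: [-0.481, -3.105, 0.0]
wrist_force: [0.2, -0.0, -0.5]
width: 1.0
grip_force: 0.0
```

Call:
drive_tool(rows=[[0, 0, 0, 0, 0, 0.0005, 1], [0, 0, 0, 0, 0, 0, 1], [0, 0, 0, 0, 0, 0, 1]])

```text
time: 6.52
tool_pos: [0.5083, 0.0872, 0.0524]
tcp_rot: [0.48, 3.104, 0.0]
wrist_force: [-0.8, 0.8, 1.0]
width: 1.003
grip_force: 0.5
```

Call:
drive_tool(rows=[[0, 0, 0, 0, 0, 0.0004, 1], [0, 0, 0, 0, 0, 0, 1], [0, 0, 0, 0, 0, 0, 1]])

```text
time: 6.77
tool_pos: [0.5084, 0.0871, 0.0523]
tcp_rot: [0.48, 3.104, 0.0]
wrist_force: [0.0, -1.0, 4.8]
width: 1.0
grip_force: 2.2
```

Call:
drive_tool(rows=[[0, 0, 0, 0, 0, 0.0004, 1], [0, 0, 0, 0, 0, 0, 1], [0, 0, 0, 0, 0, 0, 1]])

```text
time: 7.02
tool_pos: [0.5084, 0.0872, 0.0522]
tcp_rot: [0.48, 3.104, 0.0]
wrist_force: [-2.6, -1.3, 7.0]
width: 1.002
grip_force: 3.5
```

Call:
drive_tool(rows=[[0, 0, 0, 0, 0, 0.0002, 1], [0, 0, 0, -0.0005, 0, 0, 1], [0, 0, 0, -0.0005, 0, -0.0001, 1], [0, 0, 0, 0, 0, 0, 1]])

```text
time: 7.35
tool_pos: [0.509, 0.087, 0.0523]
tcp_rot: [-0.481, -3.104, -0.0]
wrist_force: [-4.7, 0.8, 9.5]
width: 1.001
grip_force: 4.9
```

Call:
drive_tool(rows=[[0, 0, 0, -0.0005, 0, -0.00015, 1], [0, 0, 0, -0.0005, 0, -0.00015, 1], [0, 0, 0, 0, 0, 0, 1]])

```text
time: 7.6
tool_pos: [0.51, 0.0867, 0.0526]
tcp_rot: [-0.481, -3.104, -0.0]
wrist_force: [-4.8, -0.6, 9.6]
width: 1.0
grip_force: 4.9
```

Call:
drive_tool(rows=[[0, 0, 0, -0.00075, 0, -0.0002, 1], [0, 0, 0, -0.00075, 0, -0.0002, 1], [0, 0, 0, -0.00075, 0, -0.0002, 1], [0, 0, 0, -0.00075, 0, -0.0002, 1]])

```text
time: 7.93
tool_pos: [0.513, 0.0857, 0.0536]
tcp_rot: [-0.48, -3.105, -0.0]
wrist_force: [-4.4, -0.1, 9.9]
width: 0.999
grip_force: 5.0
```

Call:
drive_tool(rows=[[0, 0, 0, -0.00075, 0, -0.0002, 1], [0, 0, 0, -0.00075, 0, -0.0002, 1], [0, 0, 0, -0.00075, 0, -0.0002, 1], [0, 0, 0, -0.00075, 0, -0.0002, 1]])

```text
time: 8.27
tool_pos: [0.5161, 0.0847, 0.0543]
tcp_rot: [0.48, 3.104, 0.0]
wrist_force: [-4.1, -0.7, 9.0]
width: 1.001
grip_force: 4.5
```

Call:
drive_tool(rows=[[0, 0, 0, -0.001, 0, -0.0002, 1], [0, 0, 0, -0.001, 0, -0.0002, 1], [0, 0, 0, -0.001, 0, -0.0002, 1], [0, 0, 0, -0.001, 0, -0.00017, 1]])

```text
time: 8.6
tool_pos: [0.5201, 0.0834, 0.0551]
tcp_rot: [0.48, 3.104, 0.0]
wrist_force: [-3.0, -1.1, 9.3]
width: 0.999
grip_force: 4.5
```

Call:
drive_tool(rows=[[0, 0, 0, -0.001, 0, -0.00016, 1], [0, 0, 0, -0.001, 0, -0.00016, 1], [0, 0, 0, -0.001, 0, -0.00014, 1], [0, 0, 0, -0.001, 0, -0.00014, 1]])

```text
time: 8.93
tool_pos: [0.5242, 0.0822, 0.0558]
tcp_rot: [0.48, 3.103, -0.0]
wrist_force: [-2.6, -1.4, 8.2]
width: 0.997
grip_force: 4.2
```

Call:
drive_tool(rows=[[0, 0, 0, -0.001, 0, -0.00011, 1], [0, 0, 0, -0.001, 0, -0.0001, 1], [0, 0, 0, -0.001, 0, -0.0001, 1], [0, 0, 0, -0.001, 0, -9e-05, 1]])

```text
time: 9.27
tool_pos: [0.5282, 0.0809, 0.0563]
tcp_rot: [0.48, 3.103, -0.0]
wrist_force: [-2.6, -1.2, 8.7]
width: 0.998
grip_force: 4.1
```

Call:
drive_tool(rows=[[0, 0, 0, -0.001, 0, -8e-05, 1], [0, 0, 0, -0.001, 0, -7e-05, 1], [0, 0, 0, -0.001, 0, -6e-05, 1], [0, 0, 0, -0.001, 0, -5e-05, 1]])

```text
time: 9.6
tool_pos: [0.5322, 0.0797, 0.0566]
tcp_rot: [0.48, 3.103, -0.0]
wrist_force: [-1.3, -1.5, 7.5]
width: 1.0
grip_force: 4.0
```

Call:
drive_tool(rows=[[0, 0, 0, -0.001, 0, -4e-05, 1], [0, 0, 0, -0.001, 0, -3e-05, 1], [0, 0, 0, -0.001, 0, -2e-05, 1], [0, 0, 0, -0.001, 0, -1e-05, 1]])

```text
time: 9.93
tool_pos: [0.5361, 0.0784, 0.0567]
tcp_rot: [0.48, 3.102, -0.0]
wrist_force: [-1.6, -1.8, 7.5]
width: 1.003
grip_force: 3.7
```

Call:
drive_tool(rows=[[0, 0, 0, -0.001, 0, 5e-05, 1], [0, 0, 0, -0.001, 0, 0, 1], [0, 0, 0, -0.001, 0, 0, 1], [0, 0, 0, -0.001, 0, 0, 1]])

```text
time: 10.27
tool_pos: [0.5401, 0.0772, 0.0566]
tcp_rot: [0.48, 3.102, 0.0]
wrist_force: [-0.8, -2.1, 6.5]
width: 0.999
grip_force: 3.4
```

Call:
drive_tool(rows=[[0, 0, 0, -0.001, 0, 0, 1], [0, 0, 0, -0.001, 0, 0, 1], [0, 0, 0, -0.001, 0, 0, 1], [0, 0, 0, -0.001, 0, 0, 1], [0, 0, 0, 0, 0, 0, 1], [0, 0, 0, 0, 0, 0, 1]])

```text
time: 10.77
tool_pos: [0.5438, 0.076, 0.0564]
tcp_rot: [0.48, 3.102, -0.0]
wrist_force: [0.1, -2.6, 5.4]
width: 1.0
grip_force: 2.9
```

```bash
python3 - <<'E'
from m import *
s,p=wristcam(); im=p["color"][:,:,::-1]
t=read_camera("top"); it=t["color"][:,:,::-1]
a=cv2.resize(im[180:340,120:520],(800,320)); b=cv2.resize(it[140:270,230:410],(388,280))
o=np.zeros((600,800,3),np.uint8); o[:320]=a; o[320:600,:388]=b; cv2.imwrite("pics/c1.png",o)
def mid(n,z):
    m=masks_of(t,n)
    for k in m:
        if abs(np.nonzero(k["mask"])[1].mean()-310)<30:
            e=ends(k["mask"]); 
            if np.linalg.norm(e[0]-e[1])<130: return (atz(t,*e[0],z)+atz(t,*e[1],z))/2
P=mid("pin",.045);G=mid("green_strip",.02);O=mid("orange_strip",.02); print(s["tool_pos"],P,rel(s,P) if P is not None else 0)
for X in(G,O):
    if X is not None: print(rel(s,X))
E
```

```text
[0.54383886 0.0759895  0.05635336] [0.51392989 0.06655121 0.045     ] [-25.7 -18. ]
```

View pics/c1.png

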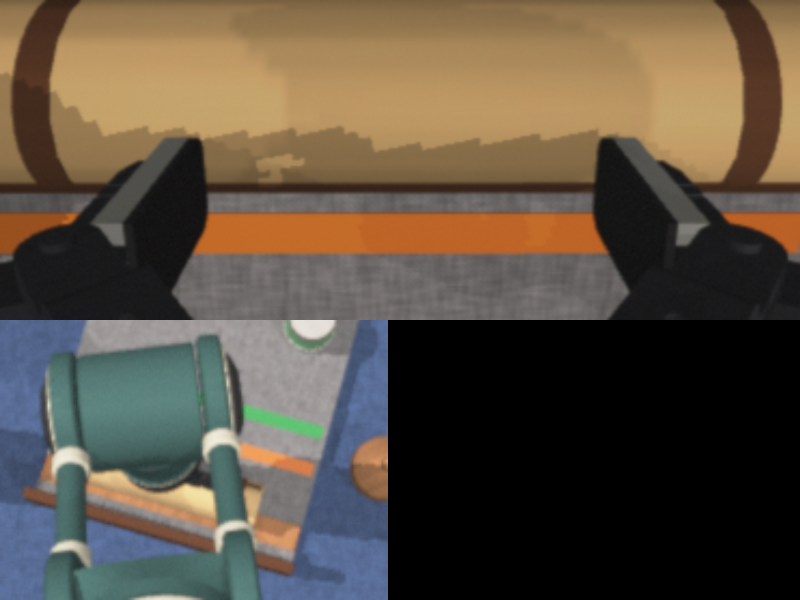

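The line has turned to the front and the pin looks to be out on the felt, ahead of the slot. I'll lift off, step back and check its position.

Call:
drive_tool(rows=[[0, 0, 0, 0, 0, -0.001, 1], [0, 0, 0, 0, 0, -0.004, 1], [0, 0, 0, 0.0095, 0, 0, 1], [0, 0, 0, 0.0095, 0, 0, 1], [0, 0, 0, 0, 0, 0, 1], [0, 0, 0, 0, 0, 0, 1]])

```text
time: 11.52
tool_pos: [0.5229, 0.0823, 0.0598]
tcp_rot: [-0.479, -3.103, 0.001]
wrist_force: [0.2, -0.8, 0.1]
width: 1.002
grip_force: 0.0
```

```bash
cat > w.py <<'E'
from m import *
s,p=wristcam(); im=p["color"].astype(int)
print(s["tool_pos"],s["wrist_force"])
hsv=cv2.cvtColor(p["color"],cv2.COLOR_RGB2HSV)
# pin front silhouette: per column in the middle, last wood-coloured row (before felt), orange/green centre
out=[];org=[];grn=[]
for u in range(250,391,10):
    col=hsv[:,u].astype(int)
    wood=np.nonzero((col[:,1]>50)&(col[:,0]<25)&(np.arange(400)>205)&(col[:,1]<175))[0]
    orr=np.nonzero((col[:,1]>190)&(col[:,0]>8)&(col[:,0]<20))[0]
    g=np.nonzero((col[:,1]>100)&(col[:,0]>50)&(col[:,0]<80)&(np.arange(400)>200))[0]
    out.append(wood.max() if len(wood) else -1); 
    if len(orr): org.append([orr.min(),orr.max()])
    if len(g): grn.append([g.min(),g.max()])
print("front rows",out,"orange",np.median(org,0) if org else 0,"green",np.median(grn,0) if grn else 0)
for v in sorted(set([int(np.median(out))])):
    o,d=ray(p,320,v+.5)
    # cylinder of radius 25 at z=.045 tangent to ray, axis ahead-behind in board x (2-D)
    ox,oz=(o-s["tool_pos"])[:2]@B,o[2]; dx,dz=d[:2]@B,d[2]; n=np.hypot(dx,dz)
    # signed dist of axis (x,.045): ((x-ox)*dz-(.045-oz)*dx)/n=+-.025
    for sg in(1,-1): print("axis rel tool x mm",1000*(ox+((.045-oz)*dx+sg*.025*n)/dz))
for nm,L in(("orange",org),("green",grn)):
    if L: print(nm,[rel(s,atz(p,320,r+.5,.02))[0] for r in np.median(L,0)])
E
python3 w.py; python3 -c "
from m import *
s,p=wristcam(); save(p,'w4.png')"
```

```text
[0.52285964 0.08228204 0.05980311] [ 0.18736981 -0.81006948  0.0503107 ]
front rows [np.int64(333), np.int64(333), np.int64(333), np.int64(333), np.int64(333), np.int64(333), np.int64(333), np.int64(333), np.int64(333), np.int64(333), np.int64(333), np.int64(333), np.int64(333), np.int64(333), np.int64(333)] orange [315. 332.] green 0
axis rel tool x mm 23.54495374051058
axis rel tool x mm 86.6144640109569
orange [np.float64(60.7), np.float64(73.5)]
```

View pics/w4.png

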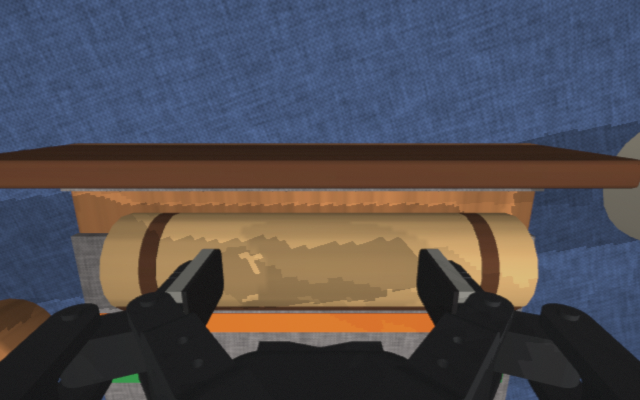

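```bash
cat > ax.py <<'E'
from m import *
def axis(p,s,vf,vb,u=320):
    A=[]
    for v,sg in((vf,1),(vb,-1)):
        o,d=ray(p,u,v); ox,oz=(o-s["tool_pos"])[:2]@B,o[2]; dx,dz=d[:2]@B,d[2]; n=np.hypot(dx,dz)
        A.append(1000*(ox+((.045-oz)*dx+sg*.025*n)/dz))
    return np.round(A,1)
E
python3 - <<'E'
from ax import *
s,p=wristcam(); print(axis(p,s,312,213), rel(s,atz(p,320,323.5,.02)), "rail",rel(s,atz(p,320,188,.075)))
c=p["color"]; print([c[r,320].tolist() for r in range(300,320,1)]); print([c[r,320].tolist() for r in range(207,218)])
E
```

```text
[11.2  9.5] [67.1 -0.1] rail [-36.9  -0.2]
[[136, 110, 73], [144, 117, 78], [172, 139, 91], [176, 141, 94], [168, 134, 88], [111, 83, 56], [78, 51, 35], [75, 48, 35], [75, 51, 38], [95, 82, 75], [121, 116, 114], [134, 121, 117], [172, 102, 61], [216, 121, 47], [220, 124, 47], [220, 125, 48], [220, 124, 48], [220, 124, 47], [220, 124, 48], [219, 124, 47]]
[[144, 97, 59], [145, 97, 59], [145, 97, 60], [143, 97, 59], [129, 91, 57], [104, 81, 56], [106, 87, 59], [115, 94, 64], [122, 99, 67], [127, 102, 69], [130, 106, 71]]
```

The pin is square, its axis about 18 mm ahead of the slot and 9.5 mm ahead of the pads, with about 98 mm to go to green. Next comes stroke 2.

Call:
drive_tool(rows=[[0, 0, 0, 0, 0, 0.002, 1], [0, 0, 0, 0, 0, 0.002, 1], [0, 0, 0, 0, 0, 0.0005, 1], [0, 0, 0, 0, 0, 0, 1], [0, 0, 0, 0, 0, 0, 1]])

```text
time: 12.08
tool_pos: [0.5255, 0.0818, 0.0567]
tcp_rot: [0.48, 3.103, 0.0]
wrist_force: [-1.1, -0.7, 6.7]
width: 1.0
grip_force: 2.7
```

Call:
drive_tool(rows=[[0, 0, 0, -0.001, 0, 0.00015, 1], [0, 0, 0, -0.0015, 0, 0, 1], [0, 0, 0, -0.002, 0, 0, 1], [0, 0, 0, -0.002, 0, 0, 1], [0, 0, 0, -0.002, 0, 0, 1], [0, 0, 0, -0.002, 0, 0, 1]])

```text
time: 12.58
tool_pos: [0.5356, 0.0786, 0.0567]
tcp_rot: [0.48, 3.103, 0.0]
wrist_force: [-0.2, -0.8, 6.1]
width: 1.002
grip_force: 3.2
```

Call:
drive_tool(rows=[[0, 0, 0, -0.002, 0, 0, 1], [0, 0, 0, -0.002, 0, 0, 1], [0, 0, 0, -0.002, 0, 0, 1], [0, 0, 0, -0.002, 0, 0, 1], [0, 0, 0, -0.002, 0, 0, 1]])

```text
time: 13.0
tool_pos: [0.5452, 0.0756, 0.0567]
tcp_rot: [0.48, 3.103, 0.0]
wrist_force: [-0.3, -1.1, 5.9]
width: 1.003
grip_force: 3.2
```

Call:
drive_tool(rows=[[0, 0, 0, -0.002, 0, 0, 1], [0, 0, 0, -0.002, 0, 0, 1], [0, 0, 0, -0.002, 0, 0, 1], [0, 0, 0, -0.002, 0, 0, 1], [0, 0, 0, -0.0015, 0, 0, 1], [0, 0, 0, 0, 0, 0, 1]])

```text
time: 13.5
tool_pos: [0.5544, 0.0727, 0.0568]
tcp_rot: [0.48, 3.102, 0.0]
wrist_force: [-0.4, -1.2, 7.2]
width: 0.996
grip_force: 3.2
```

Call:
drive_tool(rows=[[0, 0, 0, 0, 0, -0.001, 1], [0, 0, 0, 0, 0, -0.003, 1], [0, 0, 0, 0.008, 0, 0, 1], [0, 0, 0, 0.008, 0, 0, 1], [0, 0, 0, 0, 0, 0, 1], [0, 0, 0, 0, 0, 0, 1], [0, 0, 0, 0, 0, 0, 1]])

```text
time: 14.08
tool_pos: [0.5373, 0.0779, 0.0596]
tcp_rot: [-0.48, -3.105, 0.0]
wrist_force: [0.4, -0.3, -0.0]
width: 0.994
grip_force: 0.0
```

```bash
cat > w.py <<'E'
from ax import *
s,p=wristcam(); print(s["time"],s["tool_pos"],s["wrist_force"])
hsv=cv2.cvtColor(p["color"],cv2.COLOR_RGB2HSV).astype(int); r=np.arange(400)
def edges(u):
    c=p["color"][:,u].astype(int); h=hsv[:,u]
    wood=(h[:,0]<25)&(h[:,1]>60)&(h[:,1]<150)&(h[:,2]>90)&(r>200)
    w=np.nonzero(wood)[0]
    # longest run allowing gaps of 5 rows
    runs=np.split(w,np.nonzero(np.diff(w)>5)[0]+1); k=max(runs,key=len); return k[0],k[-1]+1
for u in(240,320,400):
    vb,vf=edges(u); print(u,vb,vf,"axis from front/back edge",axis(p,s,vf,vb,u))
for nm,lo,hi,st in(("orange",8,18,150),("green",50,80,90)):
    g=np.nonzero((hsv[:,320,0]>=lo)&(hsv[:,320,0]<=hi)&(hsv[:,320,1]>st)&(r>200)&(hsv[:,320,2]>(150 if nm=="orange" else 60)))[0]
    if len(g): print(nm,g[0],g[-1],[rel(s,atz(p,320,q,.02))[0] for q in(g[0],g[-1]+1)])
import sys
if len(sys.argv)>1: save(p,sys.argv[1])
E
python3 w.py w5.png
```

```text
14.0833 [0.53733785 0.07792368 0.05956585] [ 0.37311473 -0.28049794 -0.02278179]
240 201 314 axis from front/back edge [11.9  2.6]
320 210 314 axis from front/back edge [11.9  7.6]
400 210 314 axis from front/back edge [11.8  7.6]
orange 201 312 [np.float64(-16.4), np.float64(58.8)]
```

View pics/w5.png

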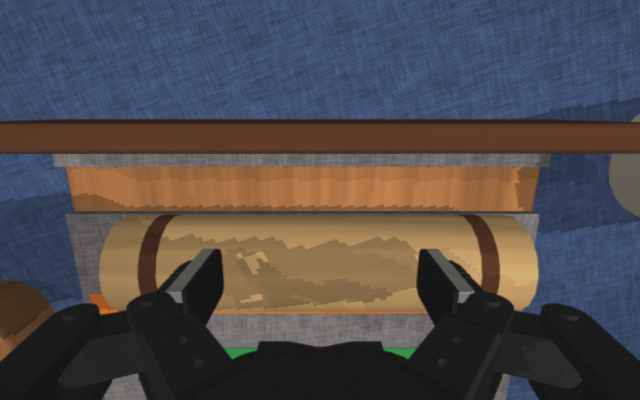

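The view shows the pin at rows 213–310, axis 9.7 mm ahead of the pads and still square, with orange just ahead under its front edge and green at row 350. On to stroke 3.

Call:
drive_tool(rows=[[0, 0, 0, 0, 0, 0.002, 1], [0, 0, 0, 0, 0, 0.0015, 1], [0, 0, 0, 0, 0, 0.0004, 1], [0, 0, 0, 0, 0, 0, 1], [0, 0, 0, 0, 0, 0, 1]])

```text
time: 14.55
tool_pos: [0.5387, 0.0776, 0.0566]
tcp_rot: [0.48, 3.103, 0.0]
wrist_force: [-0.4, -0.3, 4.7]
width: 1.002
grip_force: 2.6
```

Call:
drive_tool(rows=[[0, 0, 0, -0.001, 0, 0, 1], [0, 0, 0, -0.0015, 0, 0, 1], [0, 0, 0, -0.002, 0, 0, 1], [0, 0, 0, -0.002, 0, 0, 1], [0, 0, 0, -0.002, 0, 0, 1], [0, 0, 0, -0.002, 0, 0, 1]])

```text
time: 15.05
tool_pos: [0.5488, 0.0744, 0.0567]
tcp_rot: [0.48, 3.103, 0.0]
wrist_force: [-1.4, -0.8, 5.0]
width: 1.003
grip_force: 3.0
```

Call:
drive_tool(rows=[[0, 0, 0, -0.002, 0, 0, 1], [0, 0, 0, -0.002, 0, 0, 1], [0, 0, 0, -0.002, 0, 0, 1], [0, 0, 0, -0.002, 0, 0, 1], [0, 0, 0, -0.002, 0, 0, 1]])

```text
time: 15.47
tool_pos: [0.5584, 0.0714, 0.0567]
tcp_rot: [0.48, 3.103, 0.0]
wrist_force: [-0.4, -1.9, 5.9]
width: 1.001
grip_force: 3.1
```

Call:
drive_tool(rows=[[0, 0, 0, -0.002, 0, 0, 1], [0, 0, 0, -0.002, 0, 0, 1], [0, 0, 0, -0.002, 0, 0, 1], [0, 0, 0, -0.002, 0, 0, 1], [0, 0, 0, -0.002, 0, 0, 1], [0, 0, 0, -0.0015, 0, 0, 1], [0, 0, 0, 0, 0, 0, 1]])

```text
time: 16.05
tool_pos: [0.5695, 0.0679, 0.0567]
tcp_rot: [0.48, 3.103, 0.0]
wrist_force: [0.8, -0.7, 5.9]
width: 1.001
grip_force: 3.1
```

Call:
drive_tool(rows=[[0, 0, 0, 0, 0, -0.001, 1], [0, 0, 0, 0, 0, -0.003, 1], [0, 0, 0, 0.008, 0, 0, 1], [0, 0, 0, 0.008, 0, 0, 1], [0, 0, 0, 0, 0, 0, 1], [0, 0, 0, 0, 0, 0, 1]])

```text
time: 16.55
tool_pos: [0.5516, 0.0732, 0.0593]
tcp_rot: [-0.479, -3.104, 0.0]
wrist_force: [-0.6, -1.0, 0.7]
width: 0.998
grip_force: 0.0
```

Call:
drive_tool(rows=[[0, 0, 0, 0, 0, 0.002, 1], [0, 0, 0, 0, 0, 0.0015, 1], [0, 0, 0, 0, 0, 0.0006, 1], [0, 0, 0, 0, 0, 0, 1], [0, 0, 0, 0, 0, 0, 1]])

```text
time: 16.97
tool_pos: [0.554, 0.0728, 0.0565]
tcp_rot: [0.48, 3.103, 0.0]
wrist_force: [0.1, -0.2, 5.3]
width: 1.004
grip_force: 2.6
```

Call:
drive_tool(rows=[[0, 0, 0, -0.001, 0, 0.0001, 1], [0, 0, 0, -0.0015, 0, 0.0001, 1], [0, 0, 0, -0.002, 0, 0, 1], [0, 0, 0, -0.002, 0, 0, 1], [0, 0, 0, -0.002, 0, 0, 1], [0, 0, 0, -0.002, 0, 0, 1]])

```text
time: 17.47
tool_pos: [0.5644, 0.0695, 0.0567]
tcp_rot: [0.48, 3.102, 0.0]
wrist_force: [0.2, -1.5, 6.0]
width: 0.999
grip_force: 3.5
```

Call:
drive_tool(rows=[[0, 0, 0, -0.002, 0, 0, 1], [0, 0, 0, -0.002, 0, 0, 1], [0, 0, 0, -0.002, 0, 0, 1], [0, 0, 0, -0.002, 0, 0, 1], [0, 0, 0, -0.002, 0, 0, 1]])

```text
time: 17.88
tool_pos: [0.5739, 0.0664, 0.0567]
tcp_rot: [0.48, 3.102, 0.0]
wrist_force: [-0.9, -1.9, 6.8]
width: 0.999
grip_force: 3.5
```

Call:
drive_tool(rows=[[0, 0, 0, -0.002, 0, 0, 1], [0, 0, 0, -0.002, 0, 0, 1], [0, 0, 0, -0.002, 0, 0, 1], [0, 0, 0, -0.002, 0, 0, 1], [0, 0, 0, -0.002, 0, 0, 1], [0, 0, 0, -0.0015, 0, 0, 1], [0, 0, 0, 0, 0, 0, 1]])

```text
time: 18.47
tool_pos: [0.5851, 0.063, 0.0567]
tcp_rot: [0.48, 3.102, 0.0]
wrist_force: [-0.3, -1.0, 6.3]
width: 1.005
grip_force: 3.5
```

Call:
drive_tool(rows=[[0, 0, 0, 0, 0, -0.001, 1], [0, 0, 0, 0, 0, -0.003, 1], [0, 0, 0, 0.008, 0, 0, 1], [0, 0, 0, 0.008, 0, 0, 1], [0, 0, 0, 0, 0, 0, 1], [0, 0, 0, 0, 0, 0, 1]])

```text
time: 18.97
tool_pos: [0.5669, 0.0684, 0.0589]
tcp_rot: [-0.479, -3.103, 0.0]
wrist_force: [0.9, 0.4, -0.4]
width: 1.001
grip_force: 0.0
```

```bash
python3 w.py w6.png
```

```text
18.9667 [0.56685865 0.06837667 0.05894592] [ 0.9440723   0.44099787 -0.42196448]
240 219 315 axis from front/back edge [12.  12.5]
320 219 315 axis from front/back edge [12.  12.4]
400 219 315 axis from front/back edge [11.9 12.4]
green 315 326 [np.float64(59.7), np.float64(68.7)]
```

View pics/w6.png

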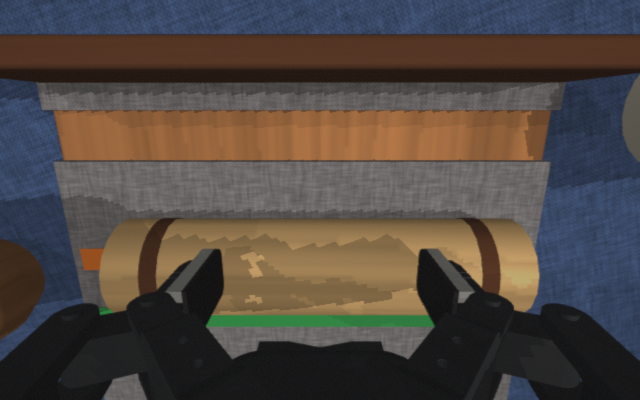

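The view shows the pin at rows 219–315, square, past orange, with green's far part visible at rows 315–326; about 49.5 mm remain. Two full strokes of 16.5 mm come next.

Call:
drive_tool(rows=[[0, 0, 0, 0, 0, 0.002, 1], [0, 0, 0, 0, 0, 0.0015, 1], [0, 0, 0, 0, 0, 0.0006, 1], [0, 0, 0, 0, 0, 0, 1], [0, 0, 0, 0, 0, 0, 1]])

```text
time: 19.43
tool_pos: [0.5695, 0.0679, 0.0565]
tcp_rot: [0.48, 3.102, 0.0]
wrist_force: [-1.0, -0.8, 5.3]
width: 1.002
grip_force: 2.6
```

Call:
drive_tool(rows=[[0, 0, 0, -0.001, 0, 0.0001, 1], [0, 0, 0, -0.002, 0, 0, 1], [0, 0, 0, -0.002, 0, 0, 1], [0, 0, 0, -0.002, 0, 0, 1], [0, 0, 0, -0.002, 0, 0, 1], [0, 0, 0, -0.002, 0, 0, 1]])

```text
time: 19.93
tool_pos: [0.5804, 0.0644, 0.0567]
tcp_rot: [0.48, 3.102, 0.0]
wrist_force: [-1.6, -1.3, 5.6]
width: 0.999
grip_force: 3.0
```

Call:
drive_tool(rows=[[0, 0, 0, -0.002, 0, 0, 1], [0, 0, 0, -0.002, 0, 0, 1], [0, 0, 0, -0.002, 0, 0, 1], [0, 0, 0, -0.002, 0, 0, 1], [0, 0, 0, -0.002, 0, 0, 1]])

```text
time: 20.35
tool_pos: [0.5899, 0.0614, 0.0567]
tcp_rot: [0.48, 3.102, 0.0]
wrist_force: [-0.6, -1.1, 5.4]
width: 1.0
grip_force: 3.1
```

Call:
drive_tool(rows=[[0, 0, 0, -0.002, 0, 0, 1], [0, 0, 0, -0.002, 0, 0, 1], [0, 0, 0, -0.002, 0, 0, 1], [0, 0, 0, -0.002, 0, 0, 1], [0, 0, 0, -0.002, 0, 0, 1], [0, 0, 0, -0.002, 0, 0, 1], [0, 0, 0, 0, 0, 0, 1]])

```text
time: 20.93
tool_pos: [0.6016, 0.0577, 0.0567]
tcp_rot: [0.48, 3.101, 0.0]
wrist_force: [-0.6, -1.9, 6.3]
width: 0.999
grip_force: 3.2
```

Call:
drive_tool(rows=[[0, 0, 0, 0, 0, -0.001, 1], [0, 0, 0, 0, 0, -0.003, 1], [0, 0, 0, 0.008, 0, 0, 1], [0, 0, 0, 0.007, 0, 0, 1], [0, 0, 0, 0, 0, 0, 1], [0, 0, 0, 0, 0, 0, 1]])

```text
time: 21.43
tool_pos: [0.5842, 0.0629, 0.0588]
tcp_rot: [-0.48, -3.104, 0.0]
wrist_force: [0.0, 0.2, -0.5]
width: 0.999
grip_force: 0.0
```

```bash
python3 w.py
```

```text
21.4333 [0.58416211 0.06292051 0.05881404] [ 0.03180655  0.16743442 -0.46597895]
240 218 314 axis from front/back edge [11.4 11.9]
320 218 314 axis from front/back edge [11.3 11.8]
400 219 314 axis from front/back edge [11.3 12.3]
```

Call:
drive_tool(rows=[[0, 0, 0, 0, 0, 0.002, 1], [0, 0, 0, 0, 0, 0.0015, 1], [0, 0, 0, 0, 0, 0.0007, 1], [0, 0, 0, 0, 0, 0, 1], [0, 0, 0, 0, 0, 0, 1]])

```text
time: 21.9
tool_pos: [0.587, 0.0624, 0.0566]
tcp_rot: [0.48, 3.102, 0.0]
wrist_force: [-0.5, -1.4, 6.4]
width: 1.005
grip_force: 3.1
```

Call:
drive_tool(rows=[[0, 0, 0, -0.001, 0, 0, 1], [0, 0, 0, -0.002, 0, 0, 1], [0, 0, 0, -0.002, 0, 0, 1], [0, 0, 0, -0.002, 0, 0, 1], [0, 0, 0, -0.002, 0, 0, 1], [0, 0, 0, -0.002, 0, 0, 1]])

```text
time: 22.4
tool_pos: [0.5977, 0.059, 0.0567]
tcp_rot: [0.48, 3.102, 0.0]
wrist_force: [-0.6, -0.5, 6.7]
width: 1.002
grip_force: 3.3
```

Call:
drive_tool(rows=[[0, 0, 0, -0.002, 0, 0, 1], [0, 0, 0, -0.002, 0, 0, 1], [0, 0, 0, -0.002, 0, 0, 1], [0, 0, 0, -0.002, 0, 0, 1], [0, 0, 0, -0.002, 0, 0, 1]])

```text
time: 22.82
tool_pos: [0.6072, 0.056, 0.0567]
tcp_rot: [0.48, 3.102, 0.0]
wrist_force: [-0.7, -1.4, 6.6]
width: 1.0
grip_force: 3.3
```

Call:
drive_tool(rows=[[0, 0, 0, -0.002, 0, 0, 1], [0, 0, 0, -0.002, 0, 0, 1], [0, 0, 0, -0.002, 0, 0, 1], [0, 0, 0, -0.002, 0, 0, 1], [0, 0, 0, -0.002, 0, 0, 1], [0, 0, 0, -0.001, 0, 0, 1], [0, 0, 0, 0, 0, 0, 1]])

```text
time: 23.4
tool_pos: [0.6179, 0.0526, 0.0568]
tcp_rot: [0.48, 3.101, 0.0]
wrist_force: [0.6, -0.7, 6.6]
width: 1.0
grip_force: 3.3
```

Call:
drive_tool(rows=[[0, 0, 0, 0, 0, -0.001, 1], [0, 0, 0, 0, 0, -0.003, 1], [0, 0, 0, 0.008, 0, 0, 1], [0, 0, 0, 0.007, 0, 0, 1], [0, 0, 0, 0, 0, 0, 1], [0, 0, 0, 0, 0, 0, 1]])

```text
time: 23.9
tool_pos: [0.6004, 0.0578, 0.0586]
tcp_rot: [-0.48, -3.103, 0.0]
wrist_force: [-0.6, 0.1, -0.3]
width: 0.999
grip_force: 0.0
```

```bash
python3 w.py; python3 - <<'E'
from m import *
s=status.read_state(); t=read_camera("top"); sc=read_camera("scene"); save(sc,"s2.png",(190,130,470,320),2.8)
for c,p in(("top",t),("scene",sc)):
  for n,z in(("pin",.045),("green_strip",.02)):
    for m in masks_of(p,n)[:3]:
        a,b=ends(m["mask"]); print(c,n,round(m["score"],2),np.round((a+b)/2),rel(s,(atz(p,*a,z)+atz(p,*b,z))/2),round(np.linalg.norm(atz(p,*a,z)-atz(p,*b,z)),3))
E
```

```text
23.9 [0.60035711 0.05778047 0.05858579] [-0.57609834  0.14386469 -0.32909863]
240 219 313 axis from front/back edge [10.6 12.3]
320 220 313 axis from front/back edge [10.6 12.9]
400 220 313 axis from front/back edge [10.5 12.8]
orange 201 207 [np.float64(-16.7), np.float64(-12.5)]
top pin 0.83 [448. 287.] [-138.  -341.2] 0.15
top pin 0.72 [320. 183.] [  4.9 -12.4] 0.179
top pin 0.64 [248. 309.] [-303.9   60.7] 0.093
scene pin 0.9 [428. 192.] [-277.8   57.8] 0.171
scene pin 0.57 [307. 219.] [ 9.5 -5.1] 0.244
scene pin 0.52 [281. 152.] [ -67.6 -281.2] 0.067
scene green_strip 0.63 [300. 229.] [ 26.2 -11.1] 0.267
```

About 14.5 mm remain. This is the last main stroke (29 mm), after which I'll back off and check.

Call:
drive_tool(rows=[[0, 0, 0, 0, 0, 0.002, 1], [0, 0, 0, 0, 0, 0.0015, 1], [0, 0, 0, 0, 0, 0.0007, 1], [0, 0, 0, 0, 0, 0, 1], [0, 0, 0, 0, 0, 0, 1]])

```text
time: 24.67
tool_pos: [0.6033, 0.0572, 0.0566]
tcp_rot: [0.48, 3.101, 0.0]
wrist_force: [-0.3, -2.0, 7.2]
width: 1.002
grip_force: 3.4
```

Call:
drive_tool(rows=[[0, 0, 0, -0.001, 0, 0, 1], [0, 0, 0, -0.002, 0, 0, 1], [0, 0, 0, -0.002, 0, 0, 1], [0, 0, 0, -0.002, 0, 0, 1], [0, 0, 0, -0.002, 0, 0, 1], [0, 0, 0, -0.002, 0, 0, 1]])

```text
time: 25.17
tool_pos: [0.6138, 0.0538, 0.0567]
tcp_rot: [0.48, 3.101, 0.0]
wrist_force: [-0.9, -0.8, 6.6]
width: 1.002
grip_force: 3.6
```

Call:
drive_tool(rows=[[0, 0, 0, -0.002, 0, 0, 1], [0, 0, 0, -0.002, 0, 0, 1], [0, 0, 0, -0.002, 0, 0, 1], [0, 0, 0, -0.002, 0, 0, 1], [0, 0, 0, -0.002, 0, 0, 1]])

```text
time: 25.58
tool_pos: [0.6234, 0.0508, 0.0567]
tcp_rot: [0.48, 3.101, 0.0]
wrist_force: [-0.8, -0.8, 7.0]
width: 1.004
grip_force: 3.6
```

Call:
drive_tool(rows=[[0, 0, 0, -0.002, 0, 0, 1], [0, 0, 0, -0.002, 0, 0, 1], [0, 0, 0, -0.002, 0, 0, 1], [0, 0, 0, -0.001, 0, 0, 1], [0, 0, 0, -0.001, 0, 0, 1], [0, 0, 0, 0, 0, 0, 1], [0, 0, 0, 0, 0, 0, 1]])

```text
time: 26.17
tool_pos: [0.631, 0.0483, 0.0567]
tcp_rot: [0.48, 3.101, 0.0]
wrist_force: [-0.3, -1.4, 7.3]
width: 0.999
grip_force: 3.5
```

Call:
drive_tool(rows=[[0, 0, 0, 0, 0, -0.001, 1], [0, 0, 0, 0, 0, -0.004, 1], [0, 0, 0, 0, 0, -0.02, 1], [0, 0, 0, 0, 0, -0.03, 1], [0, 0, 0, 0.03, 0, -0.02, 1], [0, 0, 0, 0.03, 0, 0, 1], [0, 0, 0, 0.03, 0, 0, 1], [0, 0, 0, 0.03, 0, 0, 1]])

```text
time: 26.83
tool_pos: [0.5137, 0.0853, 0.1302]
tcp_rot: [0.481, 3.104, 0.0]
wrist_force: [-0.7, -0.7, -0.5]
width: 0.995
grip_force: 0.0
```

Call:
drive_tool(rows=[[0, 0, 0, 0.02, 0, 0, 1], [0, 0, 0, 0, 0, 0, 1], [0, 0, 0, 0, 0, 0, 1]])

```text
time: 27.08
tool_pos: [0.4948, 0.0914, 0.1298]
tcp_rot: [-0.479, -3.105, 0.0]
wrist_force: [0.9, 0.2, 0.0]
width: 1.001
grip_force: 0.0
```

```bash
python3 - <<'E'
from m import *
s,w=wristcam(); sc=read_camera("scene"); t=read_camera("top")
print(s["time"],s["tool_pos"])
G=np.array([.6212,.0391])
o=np.zeros((600,800,3),np.uint8)
o[:300,:480]=cv2.resize(w["color"][:,:,::-1],(480,300)); 
o[300:600,:420]=cv2.resize(sc["color"][150:290,205:401,::-1],(420,300)); o[300:600,420:800]=cv2.resize(t["color"][90:240,230:420,::-1],(380,300)); cv2.imwrite("pics/f1.png",o)
for c,p in(("top",t),("scene",sc),("wrist",w)):
  for n,z in(("pin",.045),("green_strip",.02),("orange_strip",.02)):
    for m in masks_of(p,n)[:3]:
        a,b=ends(m["mask"]); A,C=atz(p,*a,z),atz(p,*b,z)
        if A[1]<C[1]: A,C=C,A
        d=A-C; M=(A+C)/2
        print(c,n,round(m["score"],2),np.round((a+b)/2),"rel green B,Y mm",np.round(1000*np.array([(M[:2]-G)@B,(M[:2]-G)@Y]),1),"yaw",np.round(np.degrees(np.arctan2(-d[0],d[1])),1),"len",round(np.linalg.norm(d),3))
E
```

```text
27.0833 [0.49482382 0.09135935 0.12976302]
top pin 0.7 [317. 174.] rel green B,Y mm [-2.3 13. ] yaw -17.6 len 0.206
top pin 0.63 [448. 287.] rel green B,Y mm [-163.3 -329.5] yaw -83.1 len 0.149
top pin 0.62 [256. 306.] rel green B,Y mm [-318.3   58.4] yaw -3.4 len 0.128
top green_strip 0.67 [323. 177.] rel green B,Y mm [-0.7  0.3] yaw -17.9 len 0.268
top green_strip 0.34 [322. 179.] rel green B,Y mm [-2.8 -0.7] yaw 73.7 len 0.312
top orange_strip 0.62 [318. 194.] rel green B,Y mm [-42.3   0.2] yaw -17.4 len 0.266
top orange_strip 0.49 [322. 178.] rel green B,Y mm [-2.6  0.6] yaw 73.6 len 0.309
scene pin 0.88 [428. 193.] rel green B,Y mm [-300.9   70.7] yaw -14.3 len 0.166
scene pin 0.56 [293. 145.] rel green B,Y mm [-142.1 -293.3] yaw -84.6 len 0.171
scene orange_strip 0.46 [340. 249.] rel green B,Y mm [-40.4 109.4] yaw -15.3 len 0.048
scene orange_strip 0.32 [305. 229.] rel green B,Y mm [-31.2  14.3] yaw 80.1 len 0.403
wrist pin 0.87 [318. 343.] rel green B,Y mm [-17.9  10.5] yaw -17.9 len 0.18
```

View pics/f1.png

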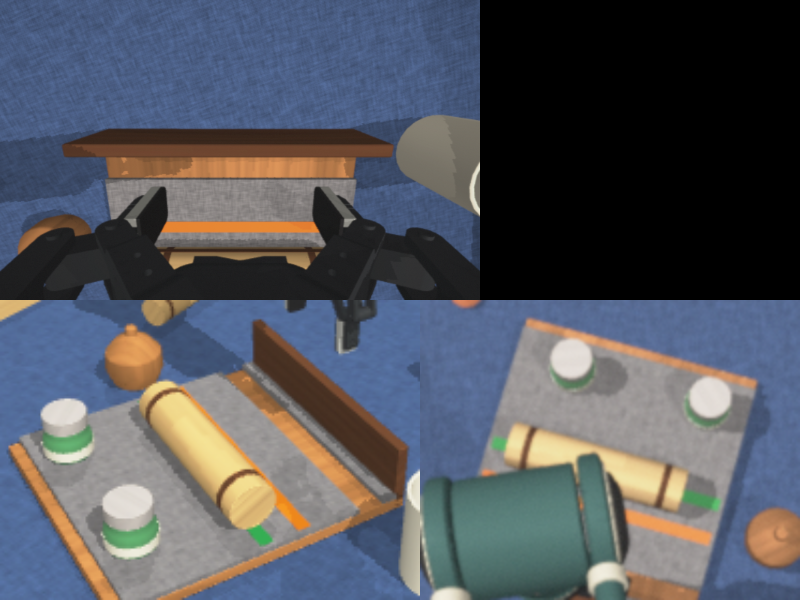

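Scene and top crops show the pin square on the green strip, the strip's ends showing at both sides. I'll back the arm off fully and take a clean measurement.

Call:
drive_tool(rows=[[0, 0, 0, 0, 0, -0.04, 1], [0, 0, 0, 0, 0, -0.04, 1], [0, 0, 0, 0.015, 0.035, 0, 1], [0, 0, 0, 0.015, 0.035, 0, 1], [0, 0, 0, 0.015, 0.035, 0, 1], [0, 0, 0, 0.015, 0.035, 0, 1], [0, 0, 0, 0.015, 0.035, 0, 1], [0, 0, 0, 0.015, 0.035, 0, 1]])

```text
time: 28.35
tool_pos: [0.4731, 0.3202, 0.2101]
tcp_rot: [0.481, 3.104, 0.0]
wrist_force: [0.5, 0.1, 0.1]
width: 1.002
grip_force: 0.0
```

Call:
drive_tool(rows=[[0, 0, 0, 0.01, 0.038, 0, 1], [0, 0, 0, 0.01, 0.038, 0, 1], [0, 0, 0, 0.01, 0.038, 0, 1], [0, 0, 0, 0.01, 0.038, 0, 1], [0, 0, 0, 0, 0, 0, 1], [0, 0, 0, 0, 0, 0, 1]])

```text
time: 28.85
tool_pos: [0.4807, 0.4773, 0.2089]
tcp_rot: [-0.476, -3.105, 0.002]
wrist_force: [0.5, -0.3, -0.5]
width: 0.996
grip_force: 0.0
```

```bash
python3 - <<'E'
from m import *
from scipy.optimize import least_squares
s=status.read_state(); print(s["time"],s["tool_pos"])
near={"top":(318,176),"scene":(297,224)}
a=np.radians(-17.6)
def model(x,y,yaw):  # pin surface outline points
    r=np.linspace(0,2*np.pi,60); bx=np.array([np.cos(yaw),np.sin(yaw),0]); by=np.array([-np.sin(yaw),np.cos(yaw),0])
    return np.array([[x,y,.045]+sg*.1*by+.025*(np.cos(k)*bx+np.sin(k)*np.array([0,0,1])) for sg in(-1,1) for k in r])
for c in("top","scene"):
    p=read_camera(c)
    for m in masks_of(p,"green_strip"):
        e=ends(m["mask"]); M=(atz(p,*e[0],.02)+atz(p,*e[1],.02))/2; print(c,"green",round(m["score"],2),np.round(M,4))
    for m in masks_of(p,"pin"):
        ys,xs=np.nonzero(m["mask"])
        if np.hypot(xs.mean()-near[c][0],ys.mean()-near[c][1])>20: continue
        hull=lambda q: cv2.fillConvexPoly(np.zeros((1600,2560),np.uint8),cv2.convexHull((np.array([proj(p,X) for X in model(*q)])*4+1.5).round().astype(np.int32)),1)
        mk=cv2.resize(m["mask"].astype(np.uint8),(2560,1600),interpolation=0)
        best_=max(((( (h:=hull((.6212+B[0]*i+Y[0]*j,.0391+B[1]*i+Y[1]*j,a)))&mk).sum()/(h|mk).sum(),i,j) for i in np.arange(-.012,.0121,.002) for j in np.arange(.004,.0201,.004)))
        print(c,"pin",round(m["score"],2),"IoU, rel green B,Y",np.round(best_,4))
E
```

```text
28.85 [0.480678   0.47727723 0.20887431]
top pin 0.91 IoU, rel green B,Y [ 0.9412 -0.002   0.012 ]
scene green 0.39 [0.6583 0.1572 0.02  ]
scene pin 0.88 IoU, rel green B,Y [0.9686 0.     0.012 ]
scene pin 0.48 IoU, rel green B,Y [0.0352 0.012  0.02  ]
```

Both cameras put the axis 0 to 2 mm from the strip's centre line, about 12 mm along it, square and at rest. I'll hand it in.

```bash
python3 -c "
from workcell import workorder
print(workorder.finish_job())"
```

```text
the job is handed in; nothing more can be done
None
```

I rolled the pin out of the slot and onto the green strip, released it and handed the job in; the hand-in call returned no verdict. Just before hand-in the cameras put its axis within about 2 mm of the strip's centre line, square to it and about 12 mm off its middle. The highest force I read was about 10 N, and the robot finished at 28.9 s, clear of everything.

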